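# Gauge a filled jar and close the splash guard

## Task

Check the jar standing in the bench gauge: slide the gauge's sliding jaw along until it carries the jar against the sprung anvil and the dial needle stands near the long middle mark (anvil pressed back about half its 12 mm travel), never driving the anvil to its stop. Leave the jaw like that, then lower the hinged clear guard gently down until it is fully shut over the gauge, without letting it slam. Keep the jar upright and leave the jars standing beside the gauge where they are.

Things in the scene. Friction and masses are not known exactly. Their poses are not given: they have to be found in the camera images.
- gauge: Bench jar gauge, fixed: dark base, x -85 to 118, 410 mm long, deck 16 mm above the table. Origin on the table; x across to the hinge side, y along the slide from anvil end (-y) to jaw end (+y), z up. Grey anvil housing with white dial (84 mm high) at y -130 to -205 mm. Two 100 mm posts at x +100, y -190 and +185 mm carry the guard's hinge bar. The +y end and -x side are open.
- jaw (a joint): Sliding jaw, m: 0 open, grows as it slides to gauge -y, up to 0.130. Upright steel block 90 mm wide, 25 mm thick, top 80 mm above the table, on a foot 130 mm wide, 5 mm longer front and back, up to 31 mm high. Its face is at gauge y = 75 mm minus this value, its flat back at 100 mm minus this value. About 9 N slides it; it stays where left, even against the anvil spring.
- jaw_back (a point): Middle of the jaw's flat upright back face, 55 mm above the table: the place to push, towards gauge -y.
- anvil (a joint): How far the sprung anvil plate is pressed back to gauge -y, m: 0 at rest, 0.012 at its stop; 800 N/m, no preload. Plate 90 mm wide, top 74 mm above the table, face at gauge y = -105 mm minus this value. The dial needle turns 110 rad per m: 38 degrees short of the long mark at rest, on it (pointing to gauge -x) at 0.006.
- jar: The jar to gauge: straight round glass jar filled olive green, 76 mm across and 50 mm high, with a 70 mm steel screw cap, 65 mm high in all, about 0.3 kg; it stands loose on the deck between jaw and anvil. Origin at the centre of its underside, z up. Held against the resting anvil its centre is at gauge y = -67 mm and the jaw touches it at joint jaw = 0.104.
- guard (a joint): Clear guard, rad: 0 shut (level, 102 mm above the table), grows as it swings up and back, to 1.95; starts open, past upright. Flat clear sheet 170 mm from hinge to free edge, 350 mm wide along gauge y, 5 mm thick, aluminium trim, an 18 mm lip turned down at the free edge. Stiff hinge: stays at any angle; 2 to 5 N at the edge moves it.
- guard_edge (a point): Middle of the guard's free edge (mid-thickness), 170 mm from the hinge line.
- guard_hinge (a point): Middle of the guard's hinge line, which runs along gauge y, at gauge x = +100 mm, 102 mm above the table; the shut guard reaches from here 170 mm towards gauge -x.
- jar_left: Bystander: an equal jar, 65 mm high, standing on the table past the jaw end (+y) of the gauge. Origin at the centre of its underside.
- jar_right: Bystander: an equal jar, 65 mm high, standing on the table past the anvil end (-y) of the gauge. Origin at the centre of its underside.
Not all that is in view belongs to the job. Leave any yellow look-alike of the jar alone.

How it is judged:
By the outcome, as a careful person would: the job done as asked, in the order asked, and still so for the second after the job is handed in, with the robot touching nothing.
It also fails if it takes over 61 s, if anything falls off the work surface, if the arm or the gripper's body presses on something with over 40 N, if the wrist force passes 120 N, or if a joint passes its speed limit or range.

## Robot

A 6-joint arm with a two-finger parallel gripper is mounted at the origin on the work surface. World frame = base frame: x ahead of the robot, y to its left, z up, the work surface at z = 0. Lengths are in m, angles in rad, forces in N, time in s.
With the tool pointing down it reaches from about 0.35 to 0.775 m from the base axis. Payload 5.5 kg.
Tool frame: the origin (TCP) lies at the very end of the fingers, on their centre line; the grasp point (between the pads) lies 19 mm behind it (grip_point_offset is the distance from the TCP to the grasp point, in m); z points along the fingers, y is the direction in which the jaws open and shut (so a half turn about z gives the same grasp; the last joint's range is limited). The gripper opens to 85 mm and grips with 20 to 120 N. Pads are 22 mm wide; open, the fingers measure 114 mm over their backs; the gripper's body (76 mm by 85 mm) begins 54 mm behind the grasp point. The pads swing forward as they close: fully open they stand 13 mm farther back than shut.
Start: joints at [1.183, 0.313, 0.046, 1.304, 0, 1.431], TCP at [0.141, 0.557, 0.231] pointing down, gripper open.
Joint ranges: [-2.76, 2.76], [-0.86, 1.69], [-1.03, 1.26], [-2.2, 2.34], [-1.47, 1.5], [-3.14, 3.14]. Speed limits (rad/s): [2.57, 2.57, 3.14, 3.14, 3.14, 3.14].

## Interface

Orientations are given as a unit quaternion [w, x, y, z].
In Python, from workcell import * gives the robot as it stands.
- The arm moves only by the shell command python3 -m crank 'ROWS' [OPENING] [FORCE]. ROWS is a JSON object of lists of equal length, an entry for each row: "travel": the shift along the tool's x, y, z in units of 40 mm (1.0 is 40 mm), a list of three; "turn": the turn about the tool's z in rad. In form: {"travel": [[x, y, z], ...], "turn": [turn, ...]}. A call has 1 to 5 rows; each row is the pose to reach, as a shift and turn from the pose commanded when the call began, along the tool's axes at that moment; what a row does not reach only later rows make up. A row lasts 1/12 s, in which the tool goes at most 41.7 mm and 7.16 degrees, less where a joint would pass 70% of its speed; a pose out of reach is approached as far as the arm can. A call with a gripper value outside its range is refused whole. OPENING is the finger opening in mm, from 0 to 85.4, set as the call begins (- or left out, the last holds). The fingers move at their own pace and stop on an object; FORCE is the grip in N (left out, the last holds). Time passes only in rows, so rows that repeat a pose let the fingers close. It gives the time, the measured TCP pose, the force and the opening at its end, in the units of the state.
- get_state(): the state, without advancing time (a new reading comes with each control period).
- read_camera(name): name is "side" or "top"; returns a dict with "image" (400x640x3 uint8, red, green, blue), "K" (3x3 intrinsics, pixels), "R" (3x3) and "t" (3): a world point X has camera coordinates R X + t. Camera axes: x right, y down, z forward; pixel columns grow to the right and rows downward; lengths in m; the calibration is good to about 2 mm. A picture is of the moment at which its call begins. There is no depth.
- hand_in(): hands the job in, once; it reports no verdict.
The state is a dict: "clock": time; "joint_pos": joint angles; "qvel": joint speeds; "tau": joint torques, N m; "tcp_pos": TCP position; "orientation": TCP orientation; "wrist_force": force on the tool from outside, world axes, zero at the start; "ft_torque": the same for the moment, N m; "finger_gap": finger opening in m.
Only numpy, scipy, OpenCV 4.12 (cv2) and the standard library are available. Lean on these libraries where they do the work, as an engineer would, in place of code of your own. Each camera call takes 0.05 s, during which the arm holds its last target. There are 200 camera calls.

## Working session

There is one attempt and no reset: what is moved stays moved. The work goes in short steps, Python scripts to look and compute and a shell command to move; the robot and the scene stay as the last step left them, time stands still between calls to the robot, and variables do not carry over. Pictures are saved under pics/ and viewed, about 8 in all and at most 12, crops included, and the job is handed in when it is done.

```bash
ls; mkdir -p pics
python3 - <<'E'
from workcell import *
import cv2,numpy as np,json
for n in ("side","top"):
    c=read_camera(n); cv2.imwrite(f"pics/{n}0.png",c["image"][:,:,::-1]); print(n,c["K"],c["R"],c["t"])
s=get_state(); print({k:np.round(v,4).tolist() for k,v in s.items()})
E
```

```text
pics
side [[447.41137066   0.         318.17417076]
 [  0.         447.41137066 202.63531298]
 [  0.           0.           1.        ]] [[-0.97343834 -0.22839485 -0.01592448]
 [-0.14018577  0.6495848  -0.74725333]
 [ 0.18101311 -0.72517266 -0.66434846]] [0.58581011 0.15272354 0.93954232]
top [[505.62205991   0.         319.51594422]
 [  0.         505.62205991 191.65557964]
 [  0.           0.           1.        ]] [[ 0.00847946 -0.99987641  0.01323877]
 [-0.99072091 -0.01019627 -0.135529  ]
 [ 0.13564724 -0.01196672 -0.99068493]] [0.02246501 0.59763054 1.20551562]
{'clock': 0.1, 'joint_pos': [1.1834, 0.3139, 0.0451, 1.3037, -0.0, 1.4312], 'qvel': [0.0012, -0.0014, 0.0033, -0.0012, 0.0004, 0.0008], 'tau': [0.002, -48.1724, 29.9245, 0.0127, -0.0001, -0.0], 'tcp_pos': [0.1408, 0.557, 0.2305], 'orientation': [-0.0002, 0.1236, 0.9923, -0.0008], 'wrist_force': [-0.4305, -0.4742, 0.4222], 'ft_torque': [-0.0317, 0.0033, -0.0246], 'finger_gap': 0.0851}
```

View pics/side0.png

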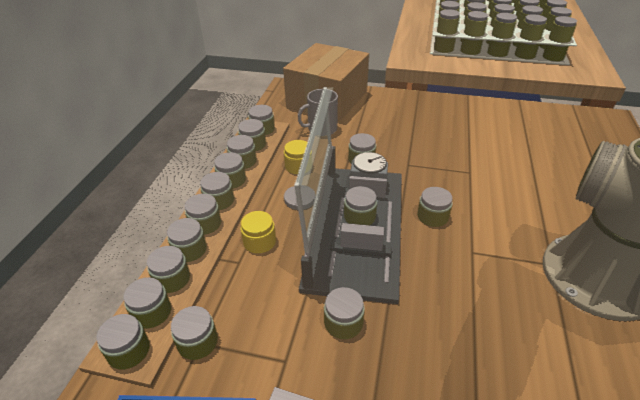

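View pics/top0.png

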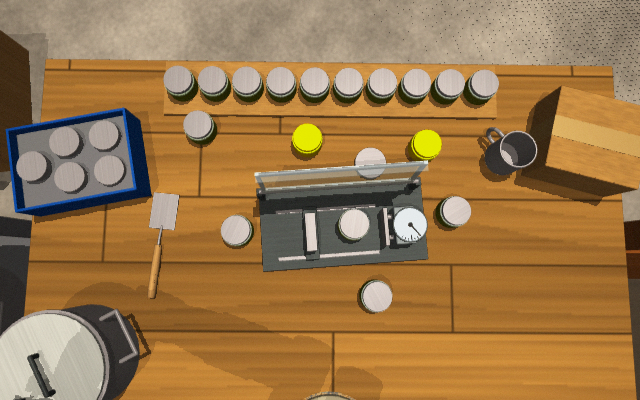

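Top view: gauge spans about (262,270)–(428,258) on its near edge, with the jaw at (310,232), jar at (353,224), dial at (410,225) and guard open along y≈178. The gauge axes are close to the world axes. Next I'll measure the pose.

```bash
cat > h.py <<'E'
from workcell import *
import cv2,numpy as np
def ray(c,u,v,z):
    d=c["R"].T@np.linalg.inv(c["K"])@np.array([u,v,1.]); o=-c["R"].T@c["t"]
    return o+d*(z-o[2])/d[2]
def proj(c,X):
    p=c["K"]@(c["R"]@np.asarray(X,float)+c["t"]); return p[:2]/p[2]
E
python3 - <<'E'
from h import *
c=read_camera("top"); im=c["image"][:,:,::-1].copy()
g=cv2.cvtColor(im,cv2.COLOR_BGR2HSV)
m=((g[...,2]<100)&(g[...,1]<110)).astype(np.uint8); m[:150]=0;m[285:]=0;m[:,:245]=0;m[:,440:]=0
cs,_=cv2.findContours(m,cv2.RETR_EXTERNAL,cv2.CHAIN_APPROX_NONE); k=max(cs,key=cv2.contourArea)
print(cv2.contourArea(k)); ap=cv2.approxPolyDP(k,4,True)[:,0]; print(ap.tolist())
# near edge (lowest dark pixel per column), deck top edge or base foot
cols=np.arange(270,422); 
low=np.array([np.nonzero(m[:,u])[0].max() for u in cols]); f=np.polyfit(cols,low+.5,1); print("near edge fit",f, np.abs(low+.5-np.polyval(f,cols)).max())
cr=cv2.resize(im[150:285,240:440],None,fx=4,fy=4,interpolation=cv2.INTER_CUBIC); cv2.imwrite("pics/crop1.png",cr)
E
```

```text
11835.5
[[419, 172], [404, 182], [265, 191], [259, 183], [263, 270], [427, 258], [425, 233], [415, 243], [397, 244], [392, 227], [394, 206], [412, 205], [423, 213]]
near edge fit [-6.95518012e-02  2.89391989e+02] 20.70307342177034
```

View pics/crop1.png

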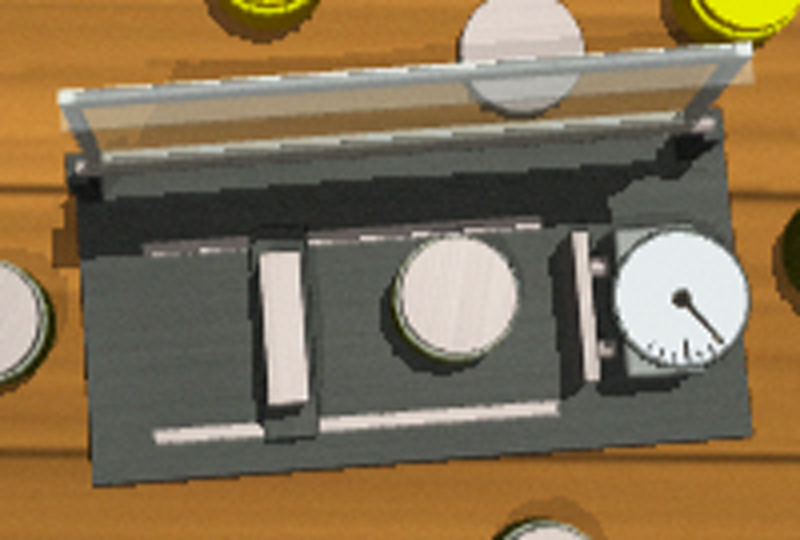

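Crop: deck corners at (263,272), (428,259), (420,177) and (256.5,188). The jaw top runs (305,213)–(317,251), the cap centre is at (354,224), and the guard's free edge goes from (255,173) to (427.5,161).

```bash
cat >> h.py <<'E'
def toG(P,G): 
    a=G[2]; r=np.array([[np.cos(a),np.sin(a)],[-np.sin(a),np.cos(a)]]); return r@(np.asarray(P)[:2]-G[:2])
def toW(x,y,z,G):
    a=G[2]; return np.array([G[0]+x*np.cos(a)-y*np.sin(a),G[1]+x*np.sin(a)+y*np.cos(a),z])
E
python3 - <<'E'
from h import *
from scipy.optimize import least_squares
c=read_camera("top"); cv=lambda u,v:(240+u/4-.5+.125,150+v/4-.5+.125)
# (gauge point, z, px)
pts=[((-.085,.205),.016,(93,487)),((-.085,-.205),.016,(751,437)),((.118,-.205),.016,(720,108)),((.118,.205),.016,(66,153))]
W=[ray(c,*cv(*p),z)[:2] for _,z,p in pts]; Q=[p[0] for p in pts]
f=lambda G:np.concatenate([toW(*q,0,G)[:2]-w for q,w in zip(Q,W)])
r=least_squares(f,[.5,0,.07]); G=r.x; print("G",G,"res mm",np.round(r.fun*1000,1)); np.save("G.npy",G)
for n,p,z in [("jawtop",(283.5,327),.08),("cap",(457,297),.081)]: w=ray(c,*cv(*p),z); print(n,w.round(4),(toG(w,G)*1000).round(1))
for n,p,z in [("jarL",(236,231),.065),("jarR",(455.5,212),.065),("jarNear",(376.5,296),.065)]: w=ray(c,*p,z); print(n,w.round(4),(toG(w,G)*1000).round(1))
for th in np.arange(1.5,1.96,.05):
    e=[proj(c,toW(.1-.17*np.cos(th),y,.102+.17*np.sin(th),G)) for y in(.172,-.178)]
    print(round(th,2),np.round(e,1).tolist(), "meas",np.round([cv(60,95),cv(750,48)],1).tolist())
s=get_state();print(toG(s["tcp_pos"],G))
E
```

```text
G [ 0.50547271 -0.02975823  0.08330458] res mm [ 2.1  2.2  2.3 -0.5 -1.6  1.  -2.7 -2.7]
jawtop [0.4972 0.049  0.08  ] [-1.7 79.2]
cap [ 0.5158 -0.0534  0.081 ] [  8.3 -24.4]
jarL [0.4973 0.2267 0.065 ] [ 13.2 256.3]
jarR [ 0.5479 -0.2999  0.065 ] [  19.8 -272.8]
jarNear [ 0.3477 -0.1078  0.065 ] [-163.8  -64.6]
1.5 [[260.6, 184.6], [433.9, 172.1]] meas [[254.6, 173.4], [427.1, 161.6]]
1.55 [[260.4, 180.4], [433.5, 168.0]] meas [[254.6, 173.4], [427.1, 161.6]]
1.6 [[260.1, 176.2], [433.0, 163.8]] meas [[254.6, 173.4], [427.1, 161.6]]
1.65 [[259.9, 172.1], [432.5, 159.8]] meas [[254.6, 173.4], [427.1, 161.6]]
1.7 [[259.7, 168.1], [432.0, 155.8]] meas [[254.6, 173.4], [427.1, 161.6]]
1.75 [[259.5, 164.1], [431.4, 151.9]] meas [[254.6, 173.4], [427.1, 161.6]]
1.8 [[259.4, 160.2], [430.8, 148.1]] meas [[254.6, 173.4], [427.1, 161.6]]
1.85 [[259.2, 156.5], [430.1, 144.4]] meas [[254.6, 173.4], [427.1, 161.6]]
1.9 [[259.1, 152.8], [429.4, 140.8]] meas [[254.6, 173.4], [427.1, 161.6]]
1.95 [[259.1, 149.3], [428.7, 137.4]] meas [[254.6, 173.4], [427.1, 161.6]]
[-0.31445296  0.61521745]
```

```bash
python3 -m crank '{"travel":[[0,0,-0.4],[0,0,-1],[0,0,-1.6],[0,0,-2],[0,0,-2]],"turn":[-0.1,-0.2,-0.3,-0.331,-0.331]}' 0 60
python3 -m crank '{"travel":[[-0.3,-0.4,0],[-0.8,-1.2,0],[-1.3,-2,0],[-1.8,-2.8,0],[-2.3,-3.5,0]],"turn":[0,0,0,0,0]}'
python3 -m crank '{"travel":[[-0.5,-0.8,0],[-1,-1.5,0],[-1.6,-2.3,0],[-2.1,-3.1,0],[-2.7,-3.9,0]],"turn":[0,0,0,0,0]}'
python3 -m crank '{"travel":[[-0.6,-0.8,0],[-1.2,-1.6,0],[-1.8,-2.4,0],[-2.3,-3.1,0],[-2.6,-3.5,0]],"turn":[0,0,0,0,0]}'
python3 - <<'E'
from h import *
G=np.load("G.npy"); s=get_state(); q=s["orientation"]; print((toG(s["tcp_pos"],G)*1000).round(1),s["tcp_pos"],q,np.degrees(2*np.arctan2(q[1],q[2])), np.degrees(G[2]))
E
```

```text
clock: 0.62
tcp_pos: [0.1415, 0.5587, 0.315]
orientation: [0.001, -0.042, 0.999, 0.003]
wrist_force: [0.2, 0.2, 0.5]
finger_gap: 0.0258
clock: 1.03
tcp_pos: [0.2445, 0.4236, 0.3101]
orientation: [-0.001, -0.041, 0.999, -0.001]
wrist_force: [0.7, 0.7, 0.1]
finger_gap: 0.0002
clock: 1.45
tcp_pos: [0.3649, 0.2773, 0.3104]
orientation: [-0.001, -0.041, 0.999, -0.0]
wrist_force: [0.3, 1.0, 0.5]
finger_gap: 0.0001
clock: 1.87
tcp_pos: [0.482, 0.1453, 0.3098]
orientation: [-0.0, -0.04, 0.999, -0.0]
wrist_force: [0.8, 0.4, 0.1]
finger_gap: 0.0
[ -8.9 176.4] [0.48195319 0.14526399 0.30982655] [-4.60650284e-04 -3.95890632e-02  9.99215866e-01 -3.83667548e-04] -4.537759151644373 4.773000973980919
```

```bash
python3 -m crank '{"travel":[[-0.1,-0.3,0.6],[-0.2,-0.65,1.4],[-0.2,-0.65,2.3],[-0.2,-0.65,3.1],[-0.2,-0.65,3.8]],"turn":[0,0,0,0,0]}'
python3 -m crank '{"travel":[[0,0,0.7],[0,0,1.4],[0,0,2.1],[0,0,2.6],[0,0,2.8]],"turn":[0,0,0,0,0]}'
python3 -m crank '{"travel":[[0,-0.05,0],[0,-0.2,0],[0,-0.35,0],[0,-0.45,0],[0,-0.5,0]],"turn":[0,0,0,0,0]}'
python3 - <<'E'
from h import *
G=np.load("G.npy"); s=get_state(); print((toG(s["tcp_pos"],G)*1000).round(1),s["tcp_pos"],s["wrist_force"])
for n in ("top","side"):
    c=read_camera(n); cv2.imwrite(f"pics/{n}2.png",cv2.resize(c["image"][130:290,240:440] if n=="top" else c["image"][130:310,270:470],None,fx=3,fy=3,interpolation=cv2.INTER_CUBIC)[:,:,::-1])
a,b=cv2.imread("pics/top2.png"),cv2.imread("pics/side2.png"); h=480
cv2.imwrite("pics/both2.png",cv2.resize(np.hstack([a,b[:h]]),(800,320)))
E
```

```text
clock: 2.28
tcp_pos: [0.4889, 0.1224, 0.156]
orientation: [-0.001, -0.041, 0.999, -0.0]
wrist_force: [-0.3, 0.2, 0.4]
finger_gap: 0.0002
clock: 2.7
tcp_pos: [0.4869, 0.1227, 0.0433]
orientation: [-0.003, -0.041, 0.999, -0.0]
wrist_force: [-0.4, 0.1, -0.1]
finger_gap: -0.0001
clock: 3.12
tcp_pos: [0.4933, 0.1023, 0.0487]
orientation: [0.001, -0.041, 0.999, -0.0]
wrist_force: [0.1, -0.4, 0.2]
finger_gap: 0.0002
[ -1.1 132.6] [0.4933311  0.1022651  0.04865133] [ 0.06615624 -0.38055517  0.16066316]
```

View pics/both2.png

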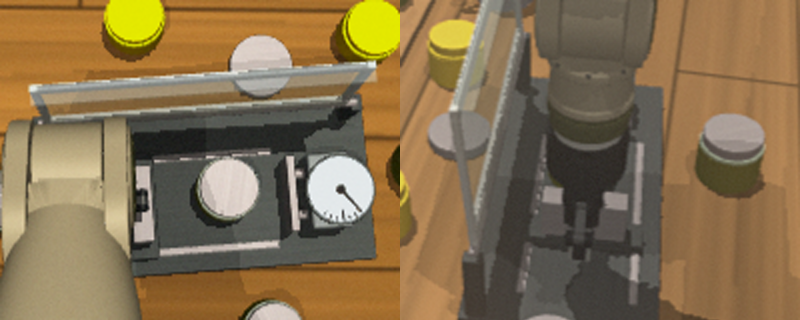

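The finger stands behind the jaw's back, centred on it, and the dial at (340,188) is in view at rest. I'll push in steps.

```bash
python3 -m crank '{"travel":[[0,-0.1,0],[0,-0.2,0],[0,-0.35,0],[0,-0.45,0],[0,-0.55,0]],"turn":[0,0,0,0,0]}'
python3 -m crank '{"travel":[[0,-0.1,0],[0,-0.25,0],[0,-0.4,0],[0,-0.55,0],[0,-0.7,0]],"turn":[0,0,0,0,0]}'
python3 -m crank '{"travel":[[0,-0.15,0],[0,-0.3,0],[0,-0.45,0],[0,-0.6,0],[0,-0.7,0]],"turn":[0,0,0,0,0]}'
python3 -m crank '{"travel":[[0,-0.15,0],[0,-0.3,0],[0,-0.4,0],[0,-0.5,0],[0,-0.5,0]],"turn":[0,0,0,0,0]}'
cat > look.py <<'E'
from h import *
import sys
G=np.load("G.npy"); s=get_state(); print((toG(s["tcp_pos"],G)*1000).round(1),s["tcp_pos"].round(4) if hasattr(s["tcp_pos"],'round') else s["tcp_pos"],np.round(s["wrist_force"],1))
c=read_camera("top"); im=c["image"]
# dial needle: dark pixels inside the white dial
d=proj(c,toW(0.0,-.165,.084,G)); 
g=im.mean(2); H,W=g.shape; yy,xx=np.mgrid[:H,:W]
w=(g>200)&(np.hypot(xx-d[0],yy-d[1])<20); cs,_=cv2.findContours(w.astype(np.uint8),cv2.RETR_EXTERNAL,cv2.CHAIN_APPROX_NONE)
(cx,cy),r=cv2.minEnclosingCircle(max(cs,key=cv2.contourArea)); print("dial",round(cx,1),round(cy,1),round(r,1))
P=np.linalg.inv(c["R"])  # rectify dial plane to gauge axes by casting rays
rr=np.hypot(xx-cx,yy-cy); sel=(rr>3)&(rr<0.62*r); wt=np.where(sel,np.clip(170-g,0,None),0)
o=ray(c,cx,cy,.084); S=np.zeros(2)
for v,u in zip(*np.nonzero(wt)): 
    q=toG(ray(c,u,v,.084),G)-toG(o,G); S+=wt[v,u]*q/np.hypot(*q)
print("needle angle from gauge -x toward -y (deg):",round(np.degrees(np.arctan2(-S[1],-S[0])),1), "wt",wt.sum())
# cap
print("file",cv2.imwrite(f"pics/{sys.argv[1]}.png",cv2.resize(im[150:280,240:440],None,fx=3,fy=3,interpolation=cv2.INTER_CUBIC)[:,:,::-1]))
E
python3 look.py p3
```

```text
clock: 3.63
tcp_pos: [0.4939, 0.0806, 0.0473]
orientation: [-0.0, -0.042, 0.999, 0.0]
wrist_force: [-0.0, 0.1, -0.2]
finger_gap: -0.0003
clock: 4.05
tcp_pos: [0.4959, 0.0554, 0.0473]
orientation: [-0.0, -0.043, 0.999, 0.003]
wrist_force: [0.2, 10.3, 1.2]
finger_gap: 0.0002
clock: 4.47
tcp_pos: [0.4982, 0.0272, 0.0473]
orientation: [-0.0, -0.042, 0.999, 0.003]
wrist_force: [-1.3, 10.9, 0.4]
finger_gap: -0.0002
clock: 4.88
tcp_pos: [0.4998, 0.0072, 0.0473]
orientation: [-0.0, -0.042, 0.999, 0.003]
wrist_force: [-0.7, 8.0, 2.5]
finger_gap: -0.0003
[-2.5 37.3] [0.4998 0.0072 0.0473] [-0.7  8.   2.5]
dial 410.0 224.0 16.3
needle angle from gauge -x toward -y (deg): 36.7 wt 825.0
file True
```

View pics/p3.png

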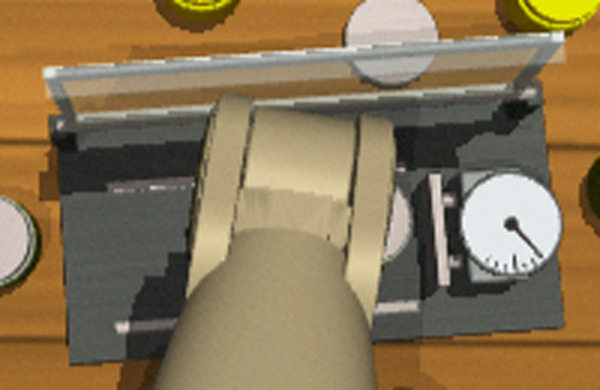

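Dial at rest, needle angle ≈37°, and the jar is still ahead of the anvil. Keep going.

```bash
python3 -m crank '{"travel":[[0,-0.1,0],[0,-0.2,0],[0,-0.3,0],[0,-0.4,0],[0,-0.45,0]],"turn":[0,0,0,0,0]}'|grep -E "tcp|force"; python3 look.py p4
python3 -m crank '{"travel":[[0,-0.03,0],[0,-0.06,0],[0,-0.1,0],[0,-0.12,0],[0,-0.12,0]],"turn":[0,0,0,0,0]}'|grep -E "tcp|force"; python3 look.py p5
```

```text
tcp_pos: [0.5012, -0.0099, 0.0473]
wrist_force: [-0.4, 13.6, 3.7]
[-2.6 20.1] [ 0.5012 -0.0099  0.0473] [-0.4 13.6  3.7]
dial 410.0 224.0 16.3
needle angle from gauge -x toward -y (deg): 24.3 wt 804.3333333333333
file True
tcp_pos: [0.5015, -0.0137, 0.0473]
wrist_force: [0.1, 13.5, 3.9]
[-2.6 16.3] [ 0.5015 -0.0137  0.0473] [ 0.1 13.5  3.9]
dial 410.0 224.0 16.3
needle angle from gauge -x toward -y (deg): 1.6 wt 996.0
file True
```

View pics/p5.png

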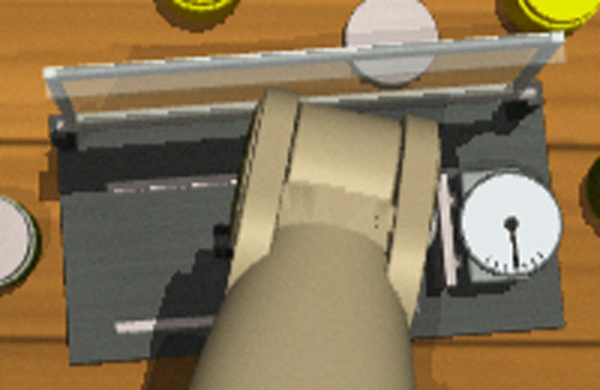

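The needle stands on the long mark. I'll back off in +y, rise above the guard, and recheck the dial.

```bash
python3 -m crank '{"travel":[[0,0.1,0],[0,0.3,0],[0,0.5,0],[0,0.7,-0.1],[0,0.7,-0.6]],"turn":[0,0,0,0,0]}'|grep -E "tcp|force"
python3 -m crank '{"travel":[[0,0,-0.7],[0,0,-1.5],[0,0,-2.3],[0,0,-3.1],[0,0,-3.9]],"turn":[0,0,0,0,0]}'|grep -E "tcp|force"
python3 -m crank '{"travel":[[0,0,-0.7],[0,0,-1.5],[0,0,-2.2],[0,0,-2.7],[0,0,-2.9]],"turn":[0,0,0,0,0]}'|grep -E "tcp|force"
python3 look.py p6
```

```text
tcp_pos: [0.4969, 0.0123, 0.069]
wrist_force: [-0.3, 0.3, 0.5]
tcp_pos: [0.4993, 0.0111, 0.2292]
wrist_force: [1.1, -0.2, -0.1]
tcp_pos: [0.5005, 0.0108, 0.3469]
wrist_force: [1.0, 0.1, 0.5]
[-1.5 40.9] [0.5005 0.0108 0.3469] [1.  0.1 0.5]
dial 410.2 223.8 16.3
needle angle from gauge -x toward -y (deg): -1.2 wt 1022.0
file True
```

```bash
python3 -m crank '{"travel":[[-0.3,-0.2,0],[-0.8,-0.4,0],[-1.3,-0.6,0],[-1.8,-0.8,0],[-2.3,-1,0]],"turn":[0,0,0,0,0]}'|grep -E "tcp|force"
python3 -m crank '{"travel":[[-0.5,0,0],[-1,0,0],[-1.5,0,0],[-1.9,0,0],[-2,0,0]],"turn":[0,0,0,0,0]}'|grep -E "tcp|force|orient"
python3 look.py p7
python3 - <<'E'
from h import *
c=read_camera("side"); cv2.imwrite("pics/s7.png",cv2.resize(c["image"][60:310,230:480],None,fx=2,fy=2)[:,:,::-1])
E
```

```text
tcp_pos: [0.5951, -0.0216, 0.3415]
wrist_force: [0.6, 0.1, 0.0]
tcp_pos: [0.676, -0.0147, 0.3397]
orientation: [-0.002, -0.042, 0.999, 0.0]
wrist_force: [-0.7, -1.0, -0.8]
[171.1   0.9] [ 0.676  -0.0147  0.3397] [-0.7 -1.  -0.8]
dial 410.0 224.0 16.2
needle angle from gauge -x toward -y (deg): 1.9 wt 937.3333333333333
file True
```

View pics/s7.png

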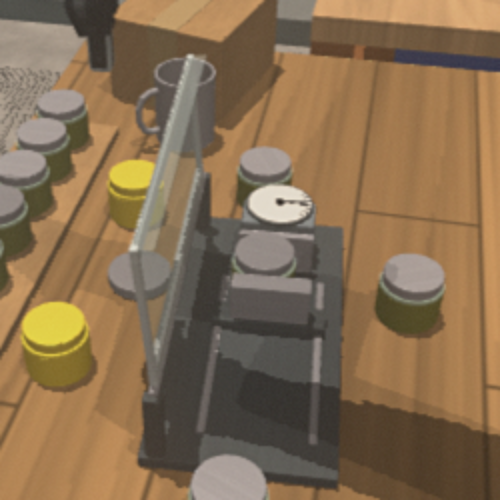

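The guard leans back slightly. The gripper is clear behind it, with the fingers at about (95,50), and the jar is held between jaw and anvil. Lower behind the sheet and approach.

```bash
python3 -m crank '{"travel":[[0,0,0.4],[0,0,1],[0,0,1.6],[0,0,2.1],[0,0,2.3]],"turn":[0,0,0,0,0]}'|grep -E "tcp|force"
python3 -m crank '{"travel":[[0.1,0,0],[0.3,0,0],[0.5,0,0],[0.7,0,0],[0.8,0,0]],"turn":[0,0,0,0,0]}'|grep -E "tcp|force"
python3 -m crank '{"travel":[[0.05,0,0],[0.15,0,0],[0.25,0,0],[0.35,0,0],[0.4,0,0]],"turn":[0,0,0,0,0]}'|grep -E "tcp|force"
python3 -m crank '{"travel":[[0.05,0,0],[0.1,0,0],[0.15,0,0],[0.2,0,0],[0.25,0,0]],"turn":[0,0,0,0,0]}'|grep -E "tcp|force"
python3 look.py p8
```

```text
tcp_pos: [0.6718, -0.0147, 0.248]
wrist_force: [-0.7, 0.3, 0.3]
tcp_pos: [0.6418, -0.0178, 0.2535]
wrist_force: [0.3, -0.7, 0.7]
tcp_pos: [0.627, -0.019, 0.2517]
wrist_force: [3.6, 0.6, 0.7]
tcp_pos: [0.6168, -0.0198, 0.2515]
wrist_force: [3.2, 0.8, 3.0]
[111.7   0.6] [ 0.6168 -0.0198  0.2515] [3.2 0.8 3. ]
dial 409.8 224.1 16.2
needle angle from gauge -x toward -y (deg): 4.2 wt 1060.0
file True
```

Contact at ~3.5 N, guard now about upright. I'll follow the arc in small steps.

```bash
python3 -m crank '{"travel":[[0.09,0,0],[0.18,0,0.01],[0.27,0,0.02],[0.36,0,0.03],[0.44,0,0.04]],"turn":[0,0,0,0,0]}'|grep -E "tcp|force"
python3 -m crank '{"travel":[[0.1,0,0.01],[0.2,0,0.03],[0.29,0,0.04],[0.39,0,0.06],[0.48,0,0.08]],"turn":[0,0,0,0,0]}'|grep -E "tcp|force"
python3 -m crank '{"travel":[[0.09,0,0.02],[0.18,0,0.05],[0.28,0,0.08],[0.37,0,0.11],[0.46,0,0.15]],"turn":[0,0,0,0,0]}'|grep -E "tcp|force"
python3 -m crank '{"travel":[[0.09,0,0.03],[0.18,0,0.07],[0.27,0,0.12],[0.36,0,0.16],[0.44,0,0.21]],"turn":[0,0,0,0,0]}'|grep -E "tcp|force"
python3 look.py p9
```

```text
tcp_pos: [0.5986, -0.0213, 0.2497]
wrist_force: [1.7, -0.1, 1.1]
tcp_pos: [0.5794, -0.0229, 0.2463]
wrist_force: [2.7, 0.7, 1.4]
tcp_pos: [0.5612, -0.0244, 0.2404]
wrist_force: [1.8, 0.4, 2.5]
tcp_pos: [0.5436, -0.0259, 0.2319]
wrist_force: [0.3, 0.4, 2.3]
[38.3  0.7] [ 0.5436 -0.0259  0.2319] [0.3 0.4 2.3]
dial 411.1 224.7 15.8
needle angle from gauge -x toward -y (deg): -70.1 wt 3218.6666666666665
file True
```

View pics/p9.png

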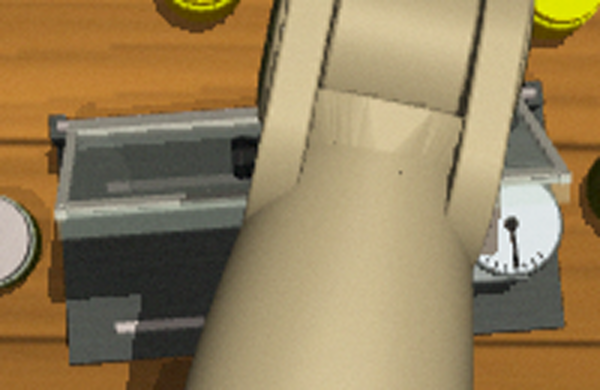

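The guard follows at about 60° (free edge at y≈205 in the crop), and the needle is still on the long mark. Continue.

```bash
python3 -m crank '{"travel":[[0.08,0,0.05],[0.17,0,0.1],[0.25,0,0.16],[0.33,0,0.21],[0.41,0,0.27]],"turn":[0,0,0,0,0]}'|grep -E "tcp|force"
python3 -m crank '{"travel":[[0.08,0,0.06],[0.15,0,0.12],[0.23,0,0.19],[0.3,0,0.25],[0.37,0,0.32]],"turn":[0,0,0,0,0]}'|grep -E "tcp|force"
python3 -m crank '{"travel":[[0.07,0,0.07],[0.14,0,0.14],[0.2,0,0.21],[0.27,0,0.29],[0.33,0,0.36]],"turn":[0,0,0,0,0]}'|grep -E "tcp|force"
python3 -m crank '{"travel":[[0.06,0,0.08],[0.12,0,0.16],[0.17,0,0.24],[0.23,0,0.32],[0.28,0,0.4]],"turn":[0,0,0,0,0]}'|grep -E "tcp|force"
python3 -m crank '{"travel":[[0.05,0,0.08],[0.1,0,0.17],[0.14,0,0.26],[0.18,0,0.35],[0.22,0,0.43]],"turn":[0,0,0,0,0]}'|grep -E "tcp|force"
python3 look.py p10
```

```text
tcp_pos: [0.5274, -0.0272, 0.221]
wrist_force: [-0.6, 0.7, 2.6]
tcp_pos: [0.5126, -0.0285, 0.2082]
wrist_force: [0.2, -0.2, 2.1]
tcp_pos: [0.4995, -0.0295, 0.1937]
wrist_force: [0.9, -0.3, 1.8]
tcp_pos: [0.4886, -0.0305, 0.1777]
wrist_force: [0.3, 0.6, 0.7]
tcp_pos: [0.4796, -0.0312, 0.1604]
wrist_force: [0.6, 0.0, 1.2]
[-25.9   0.7] [ 0.4796 -0.0312  0.1604] [0.6 0.  1.2]
dial 414.5 224.0 15.1
needle angle from gauge -x toward -y (deg): -88.6 wt 3623.3333333333335
file True
```

```bash
python3 -m crank '{"travel":[[0.04,0,0.09],[0.07,0,0.18],[0.1,0,0.27],[0.14,0,0.36],[0.17,0,0.45]],"turn":[0,0,0,0,0]}'|grep -E "tcp|force"
python3 -m crank '{"travel":[[0.02,0,0.06],[0.03,0,0.13],[0.05,0,0.19],[0.06,0,0.26],[0.08,0,0.32]],"turn":[0,0,0,0,0]}'|grep -E "tcp|force"
python3 -m crank '{"travel":[[0.01,0,0.06],[0.02,0,0.12],[0.03,0,0.18],[0.04,0,0.24],[0.05,0,0.3]],"turn":[0,0,0,0,0]}'|grep -E "tcp|force"
python3 -m crank '{"travel":[[0,0,0.04],[0,0,0.08],[0,0,0.11],[0,0,0.14],[0.01,0,0.17]],"turn":[0,0,0,0,0]}'|grep -E "tcp|force"
python3 - <<'E'
from h import *
c=read_camera("side"); cv2.imwrite("pics/s11.png",cv2.resize(c["image"][110:310,230:480],None,fx=2,fy=2)[:,:,::-1])
E
```

```text
tcp_pos: [0.4733, -0.0318, 0.1425]
wrist_force: [0.8, 0.1, 1.4]
tcp_pos: [0.47, -0.032, 0.1298]
wrist_force: [0.8, 0.4, 1.0]
tcp_pos: [0.4682, -0.0322, 0.1179]
wrist_force: [0.6, 0.4, 0.6]
tcp_pos: [0.4675, -0.0322, 0.1111]
wrist_force: [0.1, -0.0, 1.1]
```

View pics/s11.png

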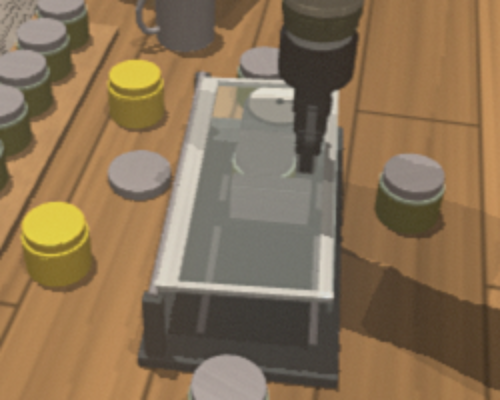

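The guard is almost level and the finger tip is on it at (310,165). Last few millimetres in small steps, watching the force.

```bash
python3 -m crank '{"travel":[[0,0,0.02],[0,0,0.04],[0,0,0.06],[0,0,0.08],[0,0,0.1]],"turn":[0,0,0,0,0]}'|grep -E "tcp|force"
python3 -m crank '{"travel":[[0,0,0.01],[0,0,0.02],[0,0,0.03],[0,0,0.04],[0,0,0.05]],"turn":[0,0,0,0,0]}'|grep -E "tcp|force"
python3 -m crank '{"travel":[[0,0,0.005],[0,0,0.01],[0,0,0.015],[0,0,0.02],[0,0,0.025]],"turn":[0,0,0,0,0]}'|grep -E "tcp|force"
```

```text
tcp_pos: [0.4674, -0.0322, 0.1071]
wrist_force: [-1.4, 0.5, 0.2]
tcp_pos: [0.4675, -0.0322, 0.1052]
wrist_force: [-1.0, -0.2, 1.2]
tcp_pos: [0.4676, -0.0322, 0.1045]
wrist_force: [-2.4, -0.1, 6.1]
```

```bash
python3 -m crank '{"travel":[[0,0,0.005],[0,0,0.01],[0,0,0.015],[0,0,0.015],[0,0,0.015]],"turn":[0,0,0,0,0]}'|grep -E "tcp|force"
python3 -m crank '{"travel":[[0,0,0.005],[0,0,0.01],[0,0,0.015],[0,0,0.015],[0,0,0.015]],"turn":[0,0,0,0,0]}'|grep -E "tcp|force"
```

```text
tcp_pos: [0.4676, -0.0322, 0.1045]
wrist_force: [-3.7, 0.1, 8.5]
tcp_pos: [0.4676, -0.0322, 0.1045]
wrist_force: [-4.6, 1.0, 13.5]
```

Hard stop at z = 104.5 mm, which is the top of the shut sheet. Lift off and check.

```bash
python3 -m crank '{"travel":[[0,0,-0.05],[0,0,-0.2],[0,0,-0.6],[0,0,-1.2],[0,0,-1.8]],"turn":[0,0,0,0,0]}'|grep -E "tcp|force"
python3 -m crank '{"travel":[[0,0,-0.7],[0,0.4,-1.4],[0,1,-2],[0,1.8,-2.3],[0,2.6,-2.3]],"turn":[0,0,0,0,0]}'|grep -E "tcp|force"
python3 -m crank '{"travel":[[0,0.8,0],[0,1.6,0],[0,2.4,0],[0,3,0],[0,3.2,0]],"turn":[0,0,0,0,0]}'|grep -E "tcp|force|clock"
python3 look.py p12
python3 - <<'E'
from h import *
G=np.load("G.npy"); c=read_camera("side"); cv2.imwrite("pics/s12.png",cv2.resize(c["image"][100:320,230:480],None,fx=2,fy=2)[:,:,::-1])
a=cv2.imread("pics/p12.png"); b=cv2.imread("pics/s12.png"); b=b[:390]; b=b[:,:450]
cv2.imwrite("pics/f12.png",cv2.resize(np.hstack([a,b]),(800,298)))
E
```

```text
tcp_pos: [0.4671, -0.0321, 0.1754]
wrist_force: [1.2, -0.0, 0.3]
tcp_pos: [0.4608, 0.072, 0.2707]
wrist_force: [1.1, -0.3, -1.0]
clock: 18.72
tcp_pos: [0.4479, 0.2018, 0.2672]
wrist_force: [0.3, 0.0, -0.2]
[-38.1 235.6] [0.4479 0.2018 0.2672] [ 0.3  0.  -0.2]
dial 414.5 222.5 19.7
needle angle from gauge -x toward -y (deg): -80.2 wt 5769.333333333333
file True
```

View pics/f12.png

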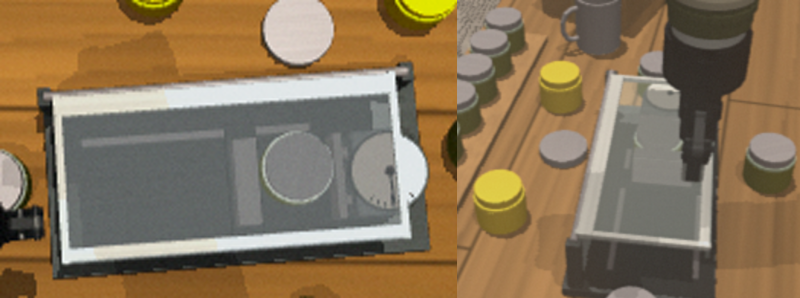

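The guard lies flat over the gauge, the jar is upright between jaw and anvil, and the needle seen through the sheet points down at the long mark. The arm is clear, so I'll hand in.

```bash
python3 -c "
from workcell import *
print(get_state()['wrist_force']); print(hand_in())"
```

```text
[-0.02332118 -0.61280671 -0.47179928]
the job is handed in; nothing more can be done
None
```

I slid the jaw with the closed fingers until it carried the jar onto the anvil and the needle stood on the long mark. Then I swung the guard over and lowered it slowly until it was shut, and handed in at about 19 s of the 61 s.

**Jaw and dial:** The needle read within about 2° of the mark after I released the jaw, roughly 6 mm of anvil travel. Push force at the jaw peaked around 14 N in the readings. One reading of 4.2° came while the guard was being moved. With the guard lower, my automatic needle reading gave nonsense because the sheet's trim covers part of the dial. From there I judged it by eye, and the last picture shows the needle at the long mark.

**Guard:** Contact force was 1 to 5 N all the way down. It then came to a firm stop with the fingertip at z = 104.5 mm, the top of the shut sheet, and held that height as I pressed to 13.5 N. It stayed flat after I lifted off.

**Jars:** The jar is upright between jaw and anvil in the final picture. I never went near the standing or yellow jars at their height, but I did not re-measure their positions.

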